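Clamp the measuring carriage and snap its cover home

TASK

Lock the dock's carriage where it stands by turning its black clamp knob clockwise all the way, then pick up the orange clip cover by its rib and press it straight down onto the four posts until it snaps home. Keep holding the cover by its rib and keep pressing it down firmly onto the springy seal pad: the program finishes while still holding and pressing, without letting go. Leave the other things on the bench where they are.

Things in the scene. Friction and masses are not known exactly. Their poses are not given: they have to be found in the camera images.
- cover: Orange clip cover, a cap open below: 54 (x) x 86 (y) x 34 mm high, walls and roof 4 mm, inside 46 x 78 mm; on the roof a grip rib 14 mm thick (x), 60 long (y), from 34 to 60 mm above the underside. About 90 g. Origin: centre of the underside, z up. Stands open side down left of the dock. A half turn makes no difference. A bead inside each short end snaps past the dock's spring catches.
- rib (a point): Middle of the cover's grip rib, 47 mm above the centre of the cover's underside; axes as the cover's. Grip it here across x.
- dock: Measuring dock fixed to the bench: grey base plate 110 (x) x 310 (y) x 10 mm with a guide bar along y, on which an aluminium carriage plate, 92 x 210 mm, slides easily (30 mm either way) until it is clamped. On the carriage: four steel posts round a sprung seal pad, and the clamp knob. Origin: centre of the underside.
- seat (a point): Point on the carriage's top (34.5 mm above the bench), centred between the four posts (10 mm thick, 24 mm high, conical above 14 mm, at x +-16.8, y +-32.8 mm; 1.2 mm play in the cover). Axes as the cover's when on, or half a turn off; the carriage slides along y. This is where the centre of the cover's underside goes.
- snap (a point): Point 6 mm above the seat point, same axes. While the cover's underside goes from 6 mm above to this height the spring catches resist with about 12 to 20 N in all; here the force suddenly drops and the cover snaps down. 1.5 mm lower its roof meets the seal pad. Let go, it would rest about 2.6 mm below this point.
- pad (a joint): Black sprung seal pad between the posts, 26 x 50 mm, top 34.5 mm above the seat point: how far it is pushed down, 0 free, 0.0038 m at its stop, 6 N/mm. Snapped on and let go, the cover keeps it in by about 1.1 mm; keeping up a firm press of 6 to 14 N on the cover takes it to 2 to 3.8 mm.
- clamp_knob (a joint): Clamp knob on the carriage, turned clockwise seen from above: 0 free (white mark at the red dot), 1.4 rad (stop) locked (white mark at the green dot); it starts between 0 and 0.2. It grips from about 1 rad on, then holds the carriage against 20 N or more along the bar; it stays where it is left and takes 0.1 to 0.2 N m.
- clamp_knob_grip (a point): Point on the clamp knob's axis at the height to grip it, 71.5 mm above the bench. The knob is an upright black bar 14 mm thick (this frame's y), 42 mm long (x), its top 7 mm above this point, on a disc of radius 22 mm whose top is 23 mm below this point. The frame turns with the knob. It stands 112 mm from the seat point along the seat's +y.
- sample_rack: Bystander: white sample rack 27 x 140 x 58 mm, loose, to the right of the dock; origin at the centre of its underside.
- beaker: Bystander: empty white plastic beaker, 65 mm across, 80 mm high, loose, at the left, beyond the cover; origin at the centre of its underside.
- bottle_small: Bystander: small bottle with a red cap, 61 x 61 x 186 mm, loose, at the back beside the waste basket; origin at the centre of its underside.
- timer: Bystander: flat white bench timer 60 x 66 x 18 mm, loose, at the far left front; origin at the centre of its underside.
- vial: Bystander: small vial with a yellow cap, 16 x 16 x 40 mm, loose, at the left behind the cover; origin at the centre of its underside.
Not all that is in view belongs to the job. Of the things that look like the cover, take the one that is farthest to the robot's left at the start.

How it is judged:
On the way, in this order (a step that is already met when the one before it is completed fails the run):
1. the clamp knob is turned clockwise to its locked position (value of joint clamp_knob above 1.2 rad), for 0.2 s.
2. the cover has snapped home past the catches (z of cover in the frame of seat below 0.005 m and horizontal distance between cover and seat below 0.004 m and angle between the y axis of cover and the y axis of seat, either way round below 0.08 rad and angle between cover's own z axis and vertical below 0.08 rad), for 0.1 s.
At the end, for the whole second after the job is handed in: Cover snapped on (underside < 5 mm above the seat point, within 4 mm and 0.08 rad), held by the rib (grasp point within 25 mm of the rib's middle) and pressed so that the pad is in by > 1.6 mm; clamp knob past 1.2 rad; carriage within 12 mm of its starting place (all of step 2 and value of joint clamp_knob above 1.2 rad and distance of seat from where it was at the start of the episode below 0.012 m and value of joint pad above 0.0016 m and contact force between the fingers and cover above 3 N and distance between the grasp point and rib below 0.025 m); the arm keeps its last pose, push and grip.
It fails at once if the sample rack is moved more than 30 mm (distance of sample_rack from where it was at the start of the episode above 0.03 m).
It fails at once if the beaker is moved more than 30 mm (distance of beaker from where it was at the start of the episode above 0.03 m).
It fails at once if the bottle small is moved more than 30 mm (distance of bottle_small from where it was at the start of the episode above 0.03 m).
It fails at once if the timer is moved more than 30 mm (distance of timer from where it was at the start of the episode above 0.03 m).
It fails at once if the vial is moved more than 30 mm (distance of vial from where it was at the start of the episode above 0.03 m).
It also fails if it takes over 51 s, if anything falls off the work surface, if the arm or the gripper's body presses on something with over 40 N, if the wrist force passes 120 N, or if a joint passes its speed limit or range.

ROBOT

A 6-joint arm with a two-finger parallel gripper is mounted at the origin on a cart in front of the work surface, level with it; the furniture and walls round the work are solid. World frame = base frame: x ahead of the robot, y to its left, z up, the work surface at z = 0. Lengths are in m, angles in rad, forces in N, time in s.
With the tool pointing down it reaches from about 0.275 to 1 m from the base axis. Payload 8.4 kg.
Tool frame: the origin (TCP) lies on the mounting face of the last link; the fingertips stand 173 mm ahead of it and the grasp point (between the pads) lies 155 mm ahead of it; z points along the fingers, y is the direction in which the jaws open and shut (so a half turn about z gives the same grasp; the last joint's range is limited). The gripper opens to 85 mm and grips with 20 to 120 N. Pads are 22 mm wide; open, the fingers measure 114 mm over their backs; the gripper's body (76 mm by 85 mm) begins 54 mm behind the grasp point. The pads swing forward as they close: fully open they stand 13 mm farther back than shut.
Start: joints at [1.217, 0.353, 1.633, -0, 1.155, -0.002], TCP at [0.215, 0.587, 0.405] pointing down, gripper open.
Joint ranges: [-2.63, 2.63], [-0.92, 2.1], [0.06, 2.66], [-1.3, 4.44], [0, 2.69], [-3.02, 3.02]. Speed limits (rad/s): [2.22, 2.22, 2.79, 3.14, 3.14, 3.14].

INTERFACE

Orientations are given as a unit quaternion [w, x, y, z].
In Python, from workcell import manip gives the robot as it stands.
- The arm moves only by the tool send_rows, never from a script. Its argument "deltas" is a list of rows, each an object with "slide": the shift along the world's x, y, z in units of 40 mm (1.0 is 40 mm), a list of three; "angular": the turn, a rotation vector about the world's x, y, z in units of 6 degrees (1.0 is 6 degrees), a list of three; "hand": the finger opening in mm, from 0 to 85.4. A call has exactly 10 rows; each row is the pose to reach, as a shift and turn from the pose commanded when the call began; what a row does not reach only later rows make up. A row lasts 1/10 s, in which the tool goes at most 50 mm and 8.59 degrees, less where a joint would pass 70% of its speed; a pose out of reach is approached as far as the arm can. A call with a gripper value outside its range is refused whole. The fingers move at their own pace and stop on an object; "grip_force" is the grip in N (left out, the last holds). Time passes only in rows, so rows that repeat a pose let the fingers close, or fill a call up. It gives the time, the measured TCP pose, the force and the opening at its end, in the units of the state.
- manip.get_state(): the state, without advancing time (a new reading comes with each control period).
- manip.capture(name): name is "side" or "top" or "wrist"; returns the picture (420x560x3 uint8, red, green, blue); there is no depth.
- manip.camera_info(name): a dict with "fx", "fy", "cx", "cy" (pixels), "world_from_camera" (4x4, takes a point from camera to world coordinates). Camera axes: x right, y down, z forward; pixel columns grow to the right and rows downward; lengths in m; the calibration is good to about 2 mm. The wrist camera is an equidistant fisheye: a pixel r from the principal point sees the ray r / f radians off the axis. A picture is of the moment at which its call begins: read the wrist's pose just before it. camera_info takes no time and is no camera call; for the wrist camera it gives the pose at the moment of the call.
- manip.finish_job(): hands the job in, once; it reports no verdict.
The state is a dict: "t": time; "q": joint angles; "qd": joint speeds; "joint_torque": joint torques, N m; "position": TCP position; "eef_rot": TCP orientation; "wrist_force": force on the tool from outside, world axes, zero at the start; "wrist_torque": the same for the moment, N m; "grip_width": finger opening in m.
Only numpy, scipy, OpenCV 4.12 (cv2) and the standard library are available. Lean on these libraries where they do the work, as an engineer would, in place of code of your own. Each camera call takes 0.05 s, during which the arm holds its last target.

## Working session

There is one attempt and no reset: what is moved stays moved. The work goes in short steps, Python scripts to look and compute and a tool call to move; the robot and the scene stay as the last step left them, time stands still between calls to the robot, and variables do not carry over. Pictures are saved under pics/ and viewed, and the job is handed in when it is done.

Besides the shell and the picture viewer there is one more tool, called after "Call:" in YAML: its name, and indented under it one key for each argument. send_rows: Moves the arm, as the interface text tells. Its arguments: {"type":"object","properties":{"deltas":{"type":"array"},"grip_force":{"type":"number"}},"required":["deltas"]}

```bash
mkdir -p pics
python3 - <<'E'
from workcell import manip
import cv2,numpy as np
np.set_printoptions(precision=4,suppress=True)
s=manip.get_state();print(s)
for n in ("top","side","wrist"):
    i=manip.camera_info(n);print(n,i)
    cv2.imwrite(f"pics/{n}0.png",manip.capture(n)[:,:,::-1])
E
```

```text
{'t': 0.0, 'q': array([ 1.2166,  0.3536,  1.6342, -0.    ,  1.1552, -0.0024]), 'qd': array([-0.0013, -0.0009, -0.0001,  0.0002,  0.0012,  0.0017]), 'joint_torque': array([  0.0006, -60.5238, -34.2084,  -0.0001,   0.0094,   0.    ]), 'position': array([0.2153, 0.5865, 0.404 ]), 'eef_rot': array([-0.0001,  0.175 ,  0.9846, -0.0007]), 'wrist_force': array([-0.8334, -0.3677,  0.1188]), 'wrist_torque': array([-0.0008,  0.0065,  0.0377]), 'grip_width': 0.08572255019254023}
top {'fx': 534.4666317407299, 'fy': 534.4666317407299, 'cx': 277.15722378762945, 'cy': 210.93890101452342, 'world_from_camera': array([[-0.0249, -0.9761,  0.2159,  0.2653],
       [-0.9997,  0.0233, -0.0099,  0.1371],
       [ 0.0047, -0.216 , -0.9764,  1.7043],
       [ 0.    ,  0.    ,  0.    ,  1.    ]])}
side {'fx': 403.64339967765517, 'fy': 403.64339967765517, 'cx': 277.39317235368253, 'cy': 205.59570877700608, 'world_from_camera': array([[-0.9726,  0.1685, -0.1604,  0.8231],
       [ 0.2325,  0.7293, -0.6434,  0.9554],
       [ 0.0086, -0.6631, -0.7485,  1.0003],
       [ 0.    ,  0.    ,  0.    ,  1.    ]])}
wrist {'fx': 325.19226210127806, 'fy': 325.19226210127806, 'cx': 276.9139870550913, 'cy': 211.56837789596267, 'world_from_camera': array([[ 0.3448,  0.8954,  0.2818,  0.1425],
       [ 0.9387, -0.3287, -0.1039,  0.613 ],
       [-0.0004,  0.3003, -0.9538,  0.3732],
       [ 0.    ,  0.    ,  0.    ,  1.    ]])}
```

View pics/top0.png

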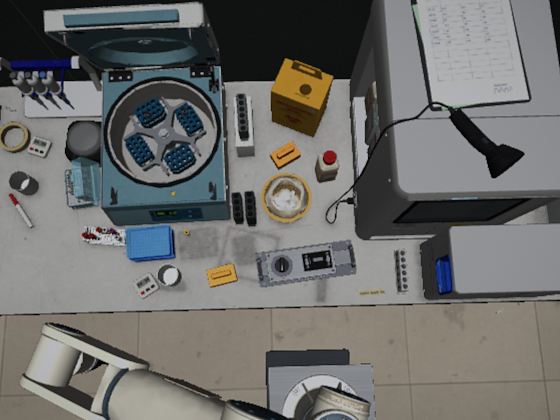

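View pics/side0.png

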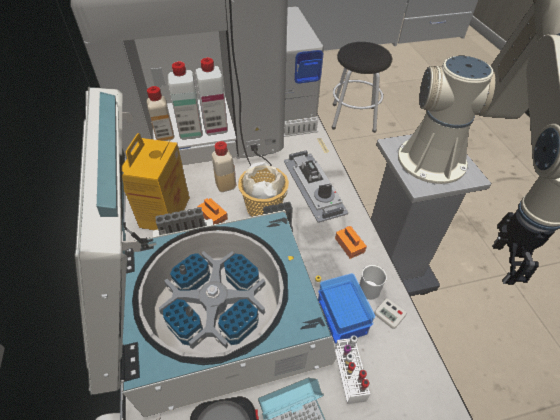

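View pics/wrist0.png

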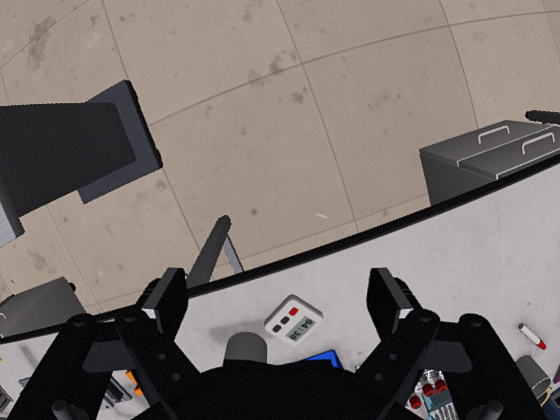

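The top picture shows the target cover at about (221,275), a lookalike at (286,153), the knob at (282,264) and the posts with the pad at about (317,261). The side picture shows the cover at about (351,241) and the knob at about (324,190).

```bash
cat > h.py <<'E'
import numpy as np,cv2
np.set_printoptions(precision=4,suppress=True)
def ray(info,u,v,fish=False):
    x=(u-info['cx'])/info['fx'];y=(v-info['cy'])/info['fy']
    if fish:
        r=np.hypot(x,y);d=np.array([np.sin(r)*x/max(r,1e-9),np.sin(r)*y/max(r,1e-9),np.cos(r)])
    else: d=np.array([x,y,1.]);d/=np.linalg.norm(d)
    T=info['world_from_camera'];return T[:3,3],T[:3,:3]@d
def onz(info,u,v,z,fish=False):
    o,d=ray(info,u,v,fish);return o+d*(z-o[2])/d[2]
def tri(*rays):
    A=np.zeros((3,3));b=np.zeros(3)
    for o,d in rays:
        P=np.eye(3)-np.outer(d,d);A+=P;b+=P@o
    p=np.linalg.solve(A,b);return p,[np.linalg.norm((np.eye(3)-np.outer(d,d))@(p-o))*1e3 for o,d in rays]
def proj(info,p,fish=False):
    T=info['world_from_camera'];c=T[:3,:3].T@(np.asarray(p)-T[:3,3])
    if fish:
        r=np.hypot(c[0],c[1]);t=np.arctan2(r,c[2]);return np.array([info['cx']+info['fx']*t*c[0]/r,info['cy']+info['fy']*t*c[1]/r])
    return np.array([info['cx']+info['fx']*c[0]/c[2],info['cy']+info['fy']*c[1]/c[2]])
E
python3 - <<'E'
from h import *
from workcell import manip
t=manip.camera_info('top')
for n,u,v,z in (('cover',221,274,.06),('knob',282,264,.0785),('seat',317,261,.06),('d1',256,268,.01),('beaker',169,275,.08),('timer',147,286,.018)): print(n,onz(t,u,v,z))
a=cv2.imread('pics/top0.png')[225:305,130:420]; cv2.imwrite('pics/topc.png',cv2.resize(a,(798,220),interpolation=cv2.INTER_CUBIC))
a=cv2.imread('pics/side0.png')[130:310,270:410]; cv2.imwrite('pics/sidec.png',cv2.resize(a,None,fx=3.3,fy=3.3,interpolation=cv2.INTER_CUBIC))
E
```

```text
cover [0.4348 0.2976 0.06  ]
knob [0.4588 0.1099 0.0785]
seat [0.4676 0.0013 0.06  ]
d1 [0.4562 0.1915 0.01  ]
beaker [0.4335 0.453  0.08  ]
timer [0.4073 0.5332 0.018 ]
```

View pics/topc.png

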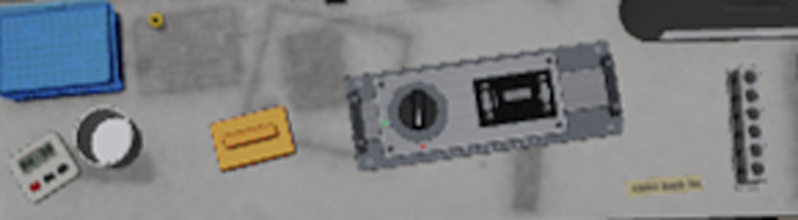

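View pics/sidec.png

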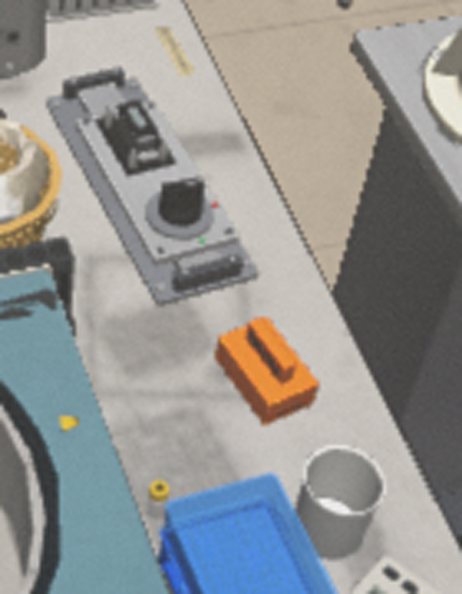

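Call:
send_rows:
  deltas:
    - {"slide": [0.5, -1.0, 0], "angular": [0, 0, 0.4], "hand": 85}
    - {"slide": [1.1, -2.1, 0], "angular": [0, 0, 0.8], "hand": 85}
    - {"slide": [1.7, -3.2, 0], "angular": [0, 0, 1.2], "hand": 85}
    - {"slide": [2.3, -4.3, -0.1], "angular": [0, 0, 1.6], "hand": 85}
    - {"slide": [2.9, -5.4, -0.2], "angular": [0, 0, 2.0], "hand": 85}
    - {"slide": [3.5, -6.5, -0.3], "angular": [0, 0, 2.4], "hand": 85}
    - {"slide": [4.1, -7.6, -0.4], "angular": [0, 0, 2.8], "hand": 85}
    - {"slide": [4.7, -8.7, -0.5], "angular": [0, 0, 3.2], "hand": 85}
    - {"slide": [5.2, -9.7, -0.6], "angular": [0, 0, 3.4], "hand": 85}
    - {"slide": [5.4, -10.3, -0.6], "angular": [0, 0, 3.4], "hand": 85}

```text
t: 1.15
position: [0.4323, 0.172, 0.3802]
eef_rot: [-0.0, -0.002, 1.0, -0.0]
wrist_force: [0.3, -0.4, 0.7]
grip_width: 0.0849
```

```bash
cat > cap.py <<'E'
from h import *
from workcell import manip
import sys,pickle
n=sys.argv[1]; cams=sys.argv[2:] or ['wrist']
s=manip.get_state();print('t',s['t'],'pos',s['position'],'rot',s['eef_rot'],'F',s['wrist_force'],'T',s['wrist_torque'],'g',s['grip_width'],'q',s['q'])
for c in cams:
    i=manip.camera_info(c);im=manip.capture(c)[:,:,::-1]
    cv2.imwrite(f'pics/{n}_{c}.png',im);pickle.dump(i,open(f'pics/{n}_{c}.pkl','wb'))
E
python3 cap.py a wrist
```

```text
t 1.15 pos [0.4323 0.172  0.3802] rot [-0.0001 -0.0016  1.     -0.0004] F [ 0.2882 -0.4226  0.7163] T [ 0.0023 -0.044   0.0164] g 0.08490736914306651 q [ 0.3757  0.1307  1.9887 -0.0007  1.0227 -1.198 ]
```

View pics/a_wrist.png

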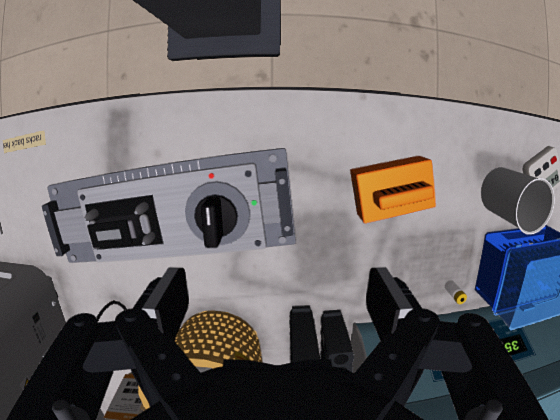

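The wrist picture shows the dock with the knob at about (212,218), red dot (211,176), green dot (255,202), the pad and posts around (125,221), and the cover at about (393,190). Next I'm enlarging it.

Run:
```python
import cv2
a=cv2.imread('pics/a_wrist.png')
cv2.imwrite('pics/a1.png',cv2.resize(a[140:270,40:300],None,fx=3,fy=3,interpolation=cv2.INTER_CUBIC))
cv2.imwrite('pics/a2.png',cv2.resize(a[145:235,335:450],None,fx=5,fy=5,interpolation=cv2.INTER_CUBIC))
```

```text
(no output)
```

View pics/a1.png

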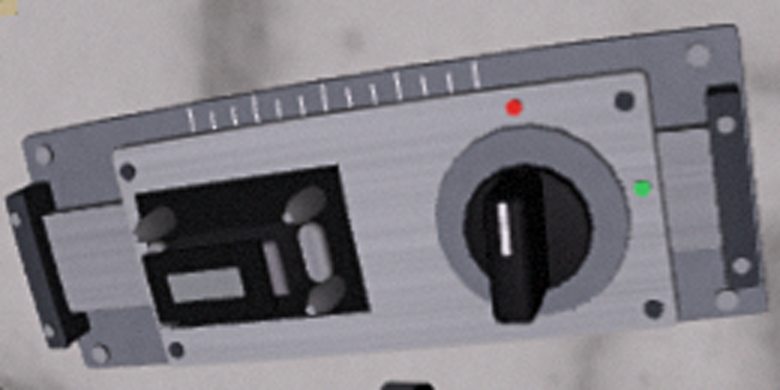

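View pics/a2.png

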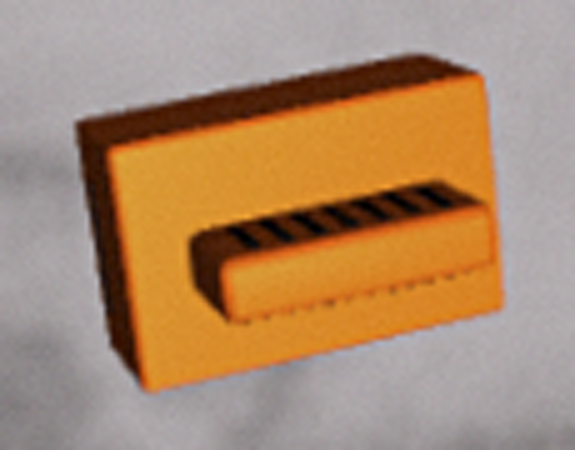

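Run:
```python
from h import *
import pickle
i=pickle.load(open('pics/a_wrist.pkl','rb'))
print(i['world_from_camera'])
def p(u,v,z): return onz(i,u,v,z,True)
c=[(40+u/3,140+v/3) for u,v in [(115,150),(640,72),(675,322),(165,365)]]
w=np.array([p(u,v,.0345) for u,v in c]);print(w)
print('sides',[np.linalg.norm(w[k]-w[(k+1)%4]) for k in range(4)],'centre',w.mean(0))
d=(w[1]-w[0]+w[2]-w[3]);print('yaxis ang',np.degrees(np.arctan2(d[1],d[0])),'xax+90',)
e=(w[3]-w[0]+w[2]-w[1]);print(np.degrees(np.arctan2(e[1],e[0]))+90)
sc=np.array([p(40+u/3,140+v/3,.0345) for u,v in [(127,172),(624,101),(653,309),(177,350)]]);print('screws',sc,sc.mean(0))
print('ring',p(40+533/3,140+220/3,.0345),'red',p(40+514/3,140+107/3,.0345),'green',p(40+642/3,140+188/3,.0345))
print('mark',p(40+501/3,140+203/3,.0785),p(40+505/3,140+255/3,.0785))
cv=[(335+u/5,145+v/5) for u,v in [(108,148),(483,75),(502,307),(147,390)]]
w=np.array([p(u,v,.034) for u,v in cv]);print('cover',w,w.mean(0),[np.linalg.norm(w[k]-w[(k+1)%4]) for k in range(4)])
d=(w[1]-w[0]+w[2]-w[3]);print('y ang',np.degrees(np.arctan2(d[1],d[0])))
r=[(335+u/5,145+v/5) for u,v in [(225,262),(490,207),(492,265),(235,320)]]
w=np.array([p(u,v,.06) for u,v in r]);print('rib',w,w.mean(0),[np.linalg.norm(w[k]-w[(k+1)%4]) for k in range(4)])
d=(w[1]-w[0]+w[2]-w[3]);print('y ang',np.degrees(np.arctan2(d[1],d[0])))
```

```text
[[-0.0031  0.9538  0.3003  0.3548]
 [ 1.      0.003   0.0006  0.1719]
 [-0.0003  0.3003 -0.9538  0.3494]
 [ 0.      0.      0.      1.    ]]
[[ 0.4289 -0.0541  0.0345]
 [ 0.4052  0.1489  0.0345]
 [ 0.4936  0.1597  0.0345]
 [ 0.5184 -0.0485  0.0345]]
sides [np.float64(0.2043442751512099), np.float64(0.0890587343822568), np.float64(0.2096033450058692), np.float64(0.08965388111544804)] centre [0.4616 0.0515 0.0345]
yaxis ang 96.72917263864845 xax+90
95.25672059793735
screws [[ 0.4377 -0.0497  0.0345]
 [ 0.4149  0.1435  0.0345]
 [ 0.4887  0.152   0.0345]
 [ 0.5113 -0.0408  0.0345]] [0.4631 0.0512 0.0345]
ring [0.4561 0.1112 0.0345] red [0.4166 0.1065 0.0345] green [0.4446 0.149  0.0345]
mark [0.4367 0.1103 0.0785] [0.453  0.1105 0.0785]
cover [[0.4149 0.2521 0.034 ]
 [0.3966 0.335  0.034 ]
 [0.4476 0.3464 0.034 ]
 [0.4665 0.2644 0.034 ]] [0.4314 0.2995 0.034 ] [np.float64(0.08485389969232816), np.float64(0.05225155434679971), np.float64(0.08413606999979809), np.float64(0.053011702120058346)]
y ang 102.69406178012676
rib [[0.4315 0.2703 0.06  ]
 [0.4194 0.3262 0.06  ]
 [0.4313 0.3283 0.06  ]
 [0.443  0.2734 0.06  ]] [0.4313 0.2996 0.06  ] [np.float64(0.057256468863884837), np.float64(0.012042468167395579), np.float64(0.05615383600368725), np.float64(0.011972922197057612)]
y ang 102.15490313682594
```

Call:
send_rows:
  deltas:
    - {"slide": [0.1, -0.3, -0.3], "angular": [0, 0, 0], "hand": 85}
    - {"slide": [0.2, -0.7, -0.8], "angular": [0, 0, 0], "hand": 85}
    - {"slide": [0.4, -1.1, -1.3], "angular": [0, 0, 0.2], "hand": 85}
    - {"slide": [0.5, -1.4, -1.7], "angular": [0, 0, 0.2], "hand": 85}
    - {"slide": [0.6, -1.55, -1.9], "angular": [0, 0, 0.2], "hand": 75}
    - {"slide": [0.6, -1.55, -2.0], "angular": [0, 0, 0.2], "hand": 65}
    - {"slide": [0.6, -1.55, -2.0], "angular": [0, 0, 0.2], "hand": 60}
    - {"slide": [0.6, -1.55, -2.0], "angular": [0, 0, 0.2], "hand": 60}
    - {"slide": [0.6, -1.55, -2.0], "angular": [0, 0, 0.2], "hand": 60}
    - {"slide": [0.6, -1.55, -2.0], "angular": [0, 0, 0.2], "hand": 60}

```text
t: 2.2
position: [0.4554, 0.1131, 0.3012]
eef_rot: [0.0, -0.013, 1.0, 0.0]
wrist_force: [-0.3, 0.1, -0.6]
grip_width: 0.0601
```

```bash
python3 cap.py b wrist;  python3 - <<'E'
import cv2
a=cv2.imread('pics/b_wrist.png')
cv2.imwrite('pics/b1.png',cv2.resize(a[120:320,60:460],None,fx=2,fy=2,interpolation=cv2.INTER_CUBIC))
E
```

```text
t 2.2 pos [0.4554 0.1131 0.3012] rot [ 0.0005 -0.0129  0.9999  0.0001] F [-0.2659  0.1198 -0.6073] T [ 0.0373 -0.0525  0.0428] g 0.060055371361483166 q [ 0.2402  0.25    2.0529  0.      0.8377 -1.3564]
```

View pics/b1.png

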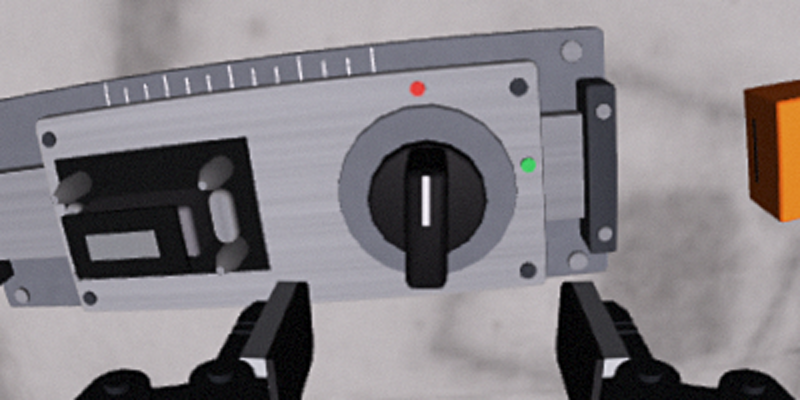

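The picture (2x crop) shows the knob bar upright in the frame, mark (425,176)-(425,226), bar's far end at about (426,283), carriage screws at (48,139), (518,87), (528,270) and (90,298).

Run:
```python
from h import *
import pickle
i=pickle.load(open('pics/b_wrist.pkl','rb'))
j=pickle.load(open('pics/a_wrist.pkl','rb'))
P=lambda u,v:(60+u/2,120+v/2); Q=lambda u,v:(40+u/3,140+v/3)
def p(u,v,z): return onz(i,*P(u,v),z,True)
sc=np.array([p(u,v,.0345) for u,v in [(48,139),(518,87),(528,270),(90,298)]]);print(sc,sc.mean(0))
d=sc[1]-sc[0]+sc[2]-sc[3];print(np.degrees(np.arctan2(d[1],d[0])))
print('mark',p(425,176,.0785),p(425,226,.0785),'far end',p(426,285,.0785),p(405,287,.0785),p(446,287,.0785))
print('near',p(406,175,.0785),p(444,175,.0785))
# triangulated heights
for n,a,b in (('mark top',(501,203),(425,176)),('mark bot',(505,255),(425,226)),('s1',(624,101),(518,87)),('s2',(653,309),(528,270))):
    print(n,tri(ray(j,*Q(*a),True),ray(i,*P(*b),True)))
for c,off in (('disc',(428,188)),):
    print(c,p(*off,.0345))
```

```text
[[ 0.4372 -0.0501  0.0345]
 [ 0.4147  0.1434  0.0345]
 [ 0.4883  0.1522  0.0345]
 [ 0.5112 -0.041   0.0345]] [0.4629 0.0511 0.0345]
96.68052211075411
mark [0.4365 0.1102 0.0785] [0.453  0.1106 0.0785] far end [0.4738 0.1113 0.0785] [0.4748 0.1045 0.0785] [0.4744 0.1179 0.0785]
near [0.4363 0.1044 0.0785] [0.436  0.1161 0.0785]
mark top (array([0.4367, 0.1102, 0.0782]), [np.float64(0.11817822458683562), np.float64(0.11817822458688763)])
mark bot (array([0.4528, 0.1106, 0.079 ]), [np.float64(0.004198722687592694), np.float64(0.004198722687610369)])
s1 (array([0.4149, 0.1435, 0.0343]), [np.float64(0.07434533840531084), np.float64(0.07434533840530963)])
s2 (array([0.4881, 0.1521, 0.0354]), [np.float64(0.199065674079322), np.float64(0.19906567407926243)])
disc [0.4546 0.1112 0.0345]
```

Call:
send_rows:
  deltas:
    - {"slide": [0, -0.05, -0.3], "angular": [0, 0, 0], "hand": 60}
    - {"slide": [0, -0.05, -0.8], "angular": [0, 0, 0], "hand": 60}
    - {"slide": [0, -0.05, -1.3], "angular": [0, 0, 0], "hand": 50}
    - {"slide": [0, -0.05, -1.7], "angular": [0, 0, 0], "hand": 45}
    - {"slide": [0, -0.05, -1.87], "angular": [0, 0, 0], "hand": 40}
    - {"slide": [0, -0.05, -1.87], "angular": [0, 0, 0], "hand": 30}
    - {"slide": [0, -0.05, -1.87], "angular": [0, 0, 0], "hand": 20}
    - {"slide": [0, -0.05, -1.87], "angular": [0, 0, 0], "hand": 8}
    - {"slide": [0, -0.05, -1.87], "angular": [0, 0, 0], "hand": 8}
    - {"slide": [0, -0.05, -1.87], "angular": [0, 0, 0], "hand": 8}
  grip_force: 40

```text
t: 3.25
position: [0.4556, 0.1108, 0.2264]
eef_rot: [0.001, -0.013, 1.0, 0.0]
wrist_force: [0.2, 0.1, 2.4]
grip_width: 0.0134
```

```bash
python3 cap.py c wrist
```

```text
t 3.25 pos [0.4556 0.1108 0.2264] rot [ 0.0005 -0.0126  0.9999  0.0001] F [0.223  0.0601 2.3657] T [ 0.0042  0.1168 -0.0962] g 0.01344199902335532 q [ 0.2353  0.3803  2.0991  0.      0.6612 -1.3606]
```

View pics/c_wrist.png

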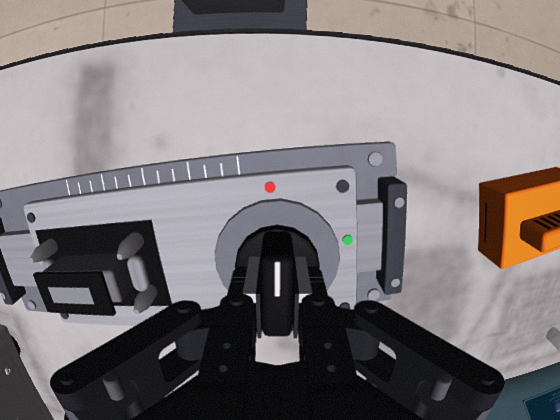

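The fingers hold the knob bar at (275,285), opening 13.4 mm. I'll turn it clockwise now.

Call:
send_rows:
  deltas:
    - {"slide": [0, 0, 0], "angular": [0, 0, -0.8], "hand": 8}
    - {"slide": [0, 0, 0], "angular": [0, 0, -2.1], "hand": 8}
    - {"slide": [0, 0, 0], "angular": [0, 0, -3.5], "hand": 8}
    - {"slide": [0, 0, 0], "angular": [0, 0, -4.9], "hand": 8}
    - {"slide": [0, 0, 0], "angular": [0, 0, -6.3], "hand": 8}
    - {"slide": [0, 0, 0], "angular": [0, 0, -7.7], "hand": 8}
    - {"slide": [0, 0, 0], "angular": [0, 0, -9.1], "hand": 8}
    - {"slide": [0, 0, 0], "angular": [0, 0, -10.5], "hand": 8}
    - {"slide": [0, 0, 0], "angular": [0, 0, -11.8], "hand": 8}
    - {"slide": [0, 0, 0], "angular": [0, 0, -12.7], "hand": 8}

```text
t: 4.3
position: [0.4557, 0.1109, 0.2265]
eef_rot: [0.0, 0.609, 0.793, 0.0]
wrist_force: [-0.5, -0.1, 6.7]
grip_width: 0.0134
```

```bash
python3 cap.py d wrist
```

```text
t 4.3 pos [0.4557 0.1109 0.2265] rot [0.0004 0.6089 0.7932 0.0004] F [-0.4676 -0.0671  6.7072] T [0.0497 0.1206 0.7478] g 0.01339848637108064 q [ 0.2355  0.3802  2.0988 -0.0002  0.6613 -0.0258]
```

View pics/d_wrist.png

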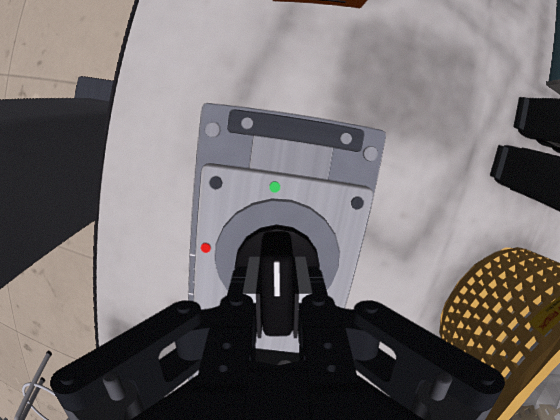

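At the stop: about 76° turned, wrist moment 0.75 N m, the white mark lined up with the green dot at (275,187). Next I release, lift and go above the cover.

Call:
send_rows:
  deltas:
    - {"slide": [0, 0, 0], "angular": [0, 0, 0], "hand": 30}
    - {"slide": [0, 0, 0], "angular": [0, 0, 0], "hand": 45}
    - {"slide": [0, 0, 0.4], "angular": [0, 0, 0], "hand": 60}
    - {"slide": [0, 0, 1.2], "angular": [0, 0, 0], "hand": 60}
    - {"slide": [-0.1, 0.9, 1.7], "angular": [0, 0, 0], "hand": 60}
    - {"slide": [-0.2, 2.0, 1.7], "angular": [0, 0, -0.2], "hand": 60}
    - {"slide": [-0.4, 3.1, 1.7], "angular": [0, 0, -0.4], "hand": 60}
    - {"slide": [-0.6, 4.1, 1.7], "angular": [0, 0, -0.4], "hand": 60}
    - {"slide": [-0.6, 4.7, 1.7], "angular": [0, 0, -0.4], "hand": 60}
    - {"slide": [-0.6, 4.7, 1.7], "angular": [0, 0, -0.4], "hand": 60}

```text
t: 5.35
position: [0.4312, 0.3014, 0.294]
eef_rot: [0.0, 0.622, 0.783, 0.001]
wrist_force: [-0.7, 0.5, -0.1]
grip_width: 0.0596
```

```bash
python3 cap.py e wrist top
python3 - <<'E'
import cv2
a=cv2.imread('pics/e_wrist.png')
cv2.imwrite('pics/e1.png',cv2.resize(a[100:400,180:380],None,fx=2,fy=2,interpolation=cv2.INTER_CUBIC))
E
```

```text
t 5.35 pos [0.4312 0.3014 0.294 ] rot [0.     0.6222 0.7829 0.0008] F [-0.661   0.5206 -0.0759] T [-0.038  -0.0258  0.0415] g 0.05962875938630236 q [0.607  0.3392 1.9413 0.0006 0.8596 0.379 ]
```

View pics/e_wrist.png

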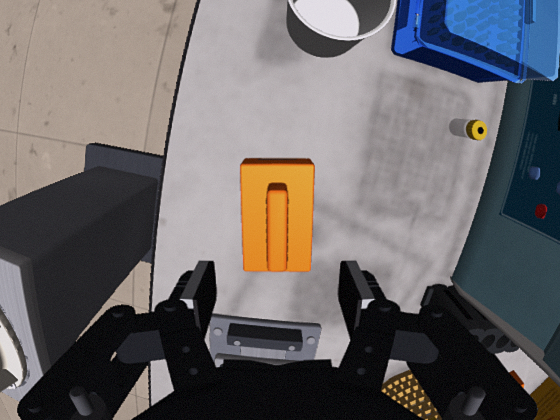

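View pics/e1.png

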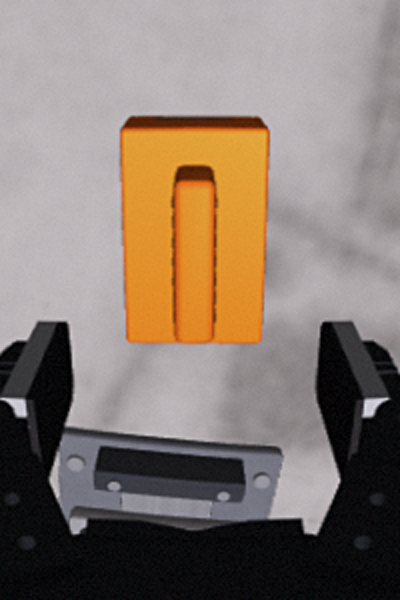

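Run:
```python
from h import *
import pickle
i=pickle.load(open('pics/e_wrist.pkl','rb'));j=pickle.load(open('pics/a_wrist.pkl','rb'))
P=lambda u,v:(180+u/2,100+v/2); Q=lambda u,v:(335+u/5,145+v/5)
for n,z,c,o in (('roof',.034,[(122,130),(268,128),(262,342),(128,342)],[(483,75),(502,307),(147,390),(108,148)]),('rib',.06,[(176,182),(214,182),(211,341),(177,341)],[(490,207),(492,265),(235,320),(225,262)])):
    w=np.array([onz(i,*P(*q),z,True) for q in c]);print(n,w.mean(0),[np.linalg.norm(w[k]-w[(k+1)%4]) for k in range(4)])
    d=w[0]-w[3]+w[1]-w[2];print(np.degrees(np.arctan2(d[1],d[0])))
    for a,b in zip(c,o): print(tri(ray(i,*P(*a),True),ray(j,*Q(*b),True)))
```

```text
roof [0.4319 0.2997 0.034 ] [np.float64(0.052148362905033815), np.float64(0.08517067761833884), np.float64(0.053314215169278964), np.float64(0.08437013834910802)]
103.07173615953585
(array([0.3968, 0.3348, 0.0342]), [np.float64(0.18821977929079758), np.float64(0.18821977929084494)])
(array([0.4479, 0.347 , 0.0329]), [np.float64(0.0926471495202561), np.float64(0.09264714952019881)])
(array([0.467 , 0.2644, 0.0339]), [np.float64(0.45192490368312177), np.float64(0.45192490368330784)])
(array([0.4152, 0.2522, 0.0335]), [np.float64(0.23516591688951477), np.float64(0.23516591688944222)])
rib [0.4315 0.3001 0.06  ] [np.float64(0.012220006967987534), np.float64(0.0572354232674098), np.float64(0.011941755851457394), np.float64(0.057223971620690796)]
102.71644370664684
(array([0.4194, 0.3265, 0.0595]), [np.float64(0.14433007441587242), np.float64(0.14433007441585508)])
(array([0.4314, 0.3291, 0.0587]), [np.float64(0.1846932053816288), np.float64(0.18469320538162662)])
(array([0.4434, 0.2735, 0.0598]), [np.float64(0.24885877131185344), np.float64(0.2488587713119901)])
(array([0.4319, 0.2705, 0.0592]), [np.float64(0.1558417057677077), np.float64(0.15584170576757644)])
```

View pics/e_top.png

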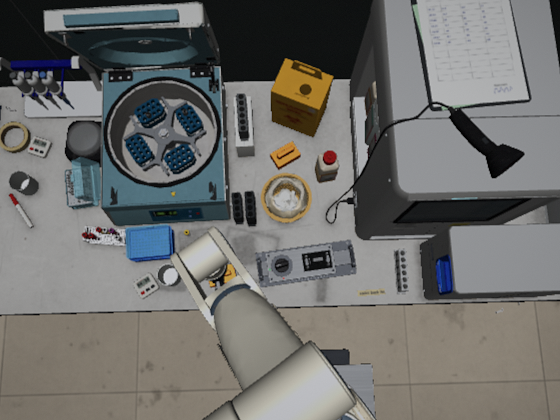

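The wrist picture shows the cover square between the open jaws (roof centre at about (277,215)). Its height from two views is 34 mm for the roof and 59 mm for the rib, which agrees with the text. Now I descend and grip.

Call:
send_rows:
  deltas:
    - {"slide": [0, -0.04, -0.4], "angular": [0, 0, 0], "hand": 55}
    - {"slide": [0, -0.04, -1.0], "angular": [0, 0, 0], "hand": 45}
    - {"slide": [0, -0.04, -1.6], "angular": [0, 0, 0], "hand": 40}
    - {"slide": [0, -0.04, -1.95], "angular": [0, 0, 0], "hand": 40}
    - {"slide": [0, -0.04, -2.07], "angular": [0, 0, 0], "hand": 35}
    - {"slide": [0, -0.04, -2.07], "angular": [0, 0, 0], "hand": 25}
    - {"slide": [0, -0.04, -2.07], "angular": [0, 0, 0], "hand": 15}
    - {"slide": [0, -0.04, -2.07], "angular": [0, 0, 0], "hand": 5}
    - {"slide": [0, -0.04, -2.07], "angular": [0, 0, 0], "hand": 5}
    - {"slide": [0, -0.04, -2.07], "angular": [0, 0, 0], "hand": 5}
  grip_force: 90

```text
t: 6.45
position: [0.4319, 0.2973, 0.212]
eef_rot: [0.0, 0.623, 0.782, 0.001]
wrist_force: [1.4, -2.3, 6.5]
grip_width: 0.0121
```

```bash
python3 cap.py f wrist
```

```text
t 6.45 pos [0.4319 0.2973 0.212 ] rot [0.0004 0.6235 0.7818 0.0009] F [ 1.3525 -2.3318  6.5133] T [-0.3708 -0.0613  0.0098] g 0.012059903200301286 q [ 0.6002  0.4681  1.9878 -0.0005  0.6837  0.3761]
```

View pics/f_wrist.png

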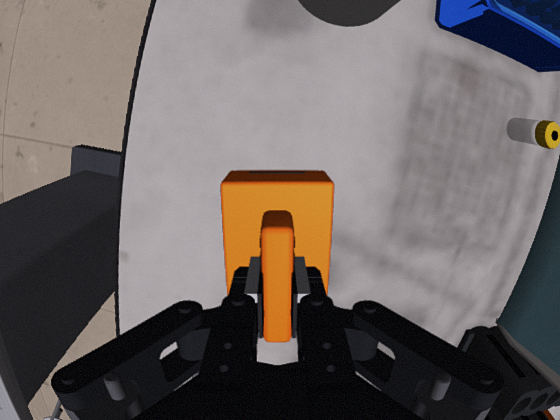

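The jaws hold the rib at (277,285), opening 12.1 mm. Lifting and carrying it over the dock.

Call:
send_rows:
  deltas:
    - {"slide": [0, 0, 0.4], "angular": [0, 0, 0], "hand": 5}
    - {"slide": [0, 0, 1.2], "angular": [0, 0, 0], "hand": 5}
    - {"slide": [0, 0, 2.1], "angular": [0, 0, 0], "hand": 5}
    - {"slide": [0, -0.3, 2.7], "angular": [0, 0, 0], "hand": 5}
    - {"slide": [0.1, -1.0, 2.8], "angular": [0, 0, -0.1], "hand": 5}
    - {"slide": [0.2, -2.0, 2.8], "angular": [0, 0, -0.3], "hand": 5}
    - {"slide": [0.3, -3.1, 2.8], "angular": [0, 0, -0.5], "hand": 5}
    - {"slide": [0.5, -4.2, 2.8], "angular": [0, 0, -0.7], "hand": 5}
    - {"slide": [0.6, -5.3, 2.8], "angular": [0, 0, -0.9], "hand": 5}
    - {"slide": [0.75, -6.3, 2.8], "angular": [0, 0, -1.0], "hand": 5}

```text
t: 7.5
position: [0.4609, 0.0434, 0.3233]
eef_rot: [0.0, 0.664, 0.748, 0.0]
wrist_force: [1.1, 0.3, -1.4]
grip_width: 0.0122
```

Call:
send_rows:
  deltas:
    - {"slide": [0.1, -0.7, 0], "angular": [0, 0, 0], "hand": 5}
    - {"slide": [0.15, -1.1, 0], "angular": [0, 0, 0], "hand": 5}
    - {"slide": [0.15, -1.1, 0], "angular": [0, 0, 0], "hand": 5}
    - {"slide": [0.15, -1.1, 0], "angular": [0, 0, 0], "hand": 5}
    - {"slide": [0.15, -1.1, 0], "angular": [0, 0, 0], "hand": 5}
    - {"slide": [0.15, -1.1, 0], "angular": [0, 0, 0], "hand": 5}
    - {"slide": [0.15, -1.1, 0], "angular": [0, 0, 0], "hand": 5}
    - {"slide": [0.15, -1.1, 0], "angular": [0, 0, 0], "hand": 5}
    - {"slide": [0.15, -1.1, 0], "angular": [0, 0, 0], "hand": 5}
    - {"slide": [0.15, -1.1, 0], "angular": [0, 0, 0], "hand": 5}

```text
t: 8.5
position: [0.4674, 0.0012, 0.3231]
eef_rot: [-0.0, 0.664, 0.748, -0.0]
wrist_force: [0.2, -0.0, -1.8]
grip_width: 0.012
```

```bash
python3 cap.py g wrist side top
python3 - <<'E'
import cv2
a=cv2.imread('pics/g_wrist.png')
cv2.imwrite('pics/g1.png',cv2.resize(a[120:360,200:360],None,fx=2.5,fy=2.5,interpolation=cv2.INTER_CUBIC))
a=cv2.imread('pics/g_side.png')[120:230,270:380]; cv2.imwrite('pics/g2.png',cv2.resize(a,None,fx=5,fy=5,interpolation=cv2.INTER_CUBIC))
E
```

```text
t 8.5 pos [0.4674 0.0012 0.3231] rot [-0.      0.6636  0.7481 -0.    ] F [ 0.1584 -0.0373 -1.7564] T [ 0.0032 -0.0519  0.0581] g 0.012032655155860675 q [-0.0005  0.2135  2.0389 -0.      0.8893 -0.1202]
```

View pics/g_wrist.png

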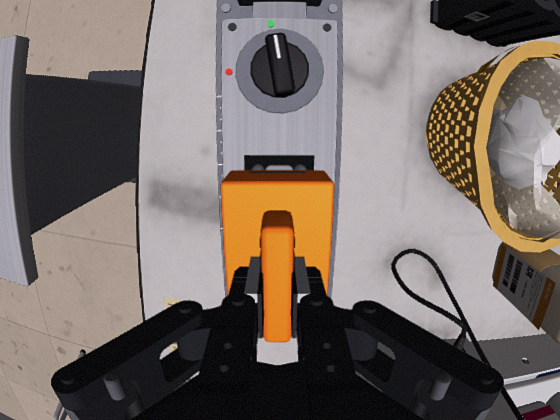

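View pics/g1.png

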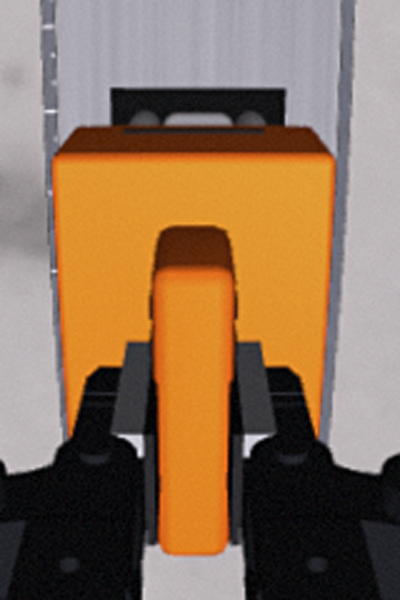

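View pics/g2.png

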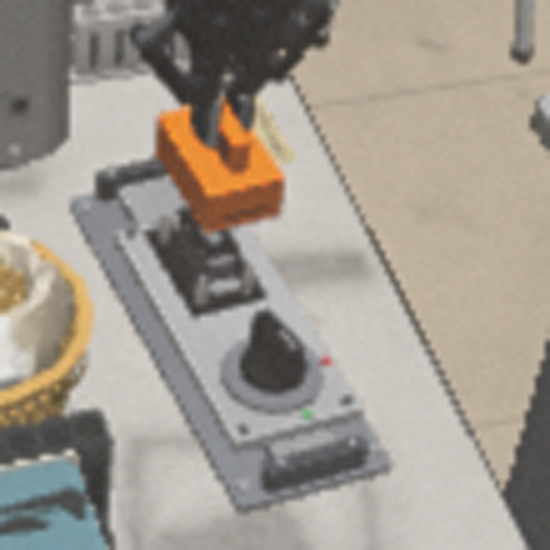

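Run:
```python
import cv2
a=cv2.imread('pics/g_wrist.png')
cv2.imwrite('pics/g3.png',cv2.resize(a[0:190,205:355],None,fx=4,fy=3.15,interpolation=cv2.INTER_CUBIC));
```

```text
(no output)
```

View pics/g3.png

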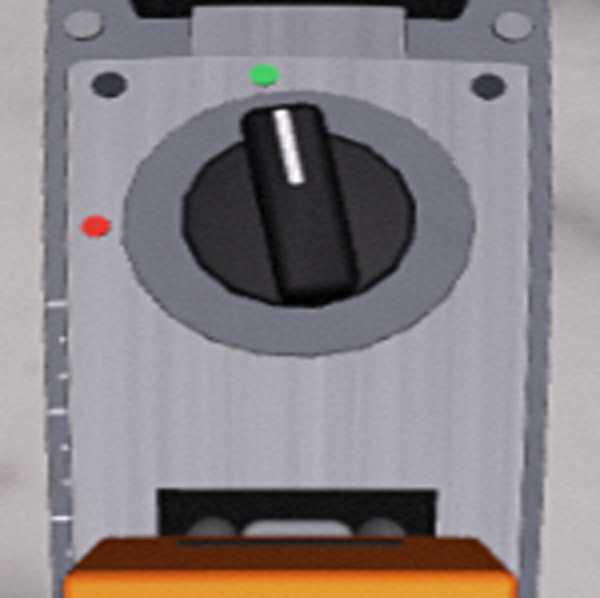

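Run:
```python
from h import *
import pickle
from scipy.optimize import least_squares
i=pickle.load(open('pics/g_wrist.pkl','rb'))
G=lambda u,v:(205+u/4,v/3.15)
for n,q in (('s1',(109,85)),('s2',(488,86)),('red',(95,226)),('green',(264,74))): print(n,onz(i,*G(*q),.0345,True))
m=[onz(i,*G(*q),.0785,True) for q in ((284,110),(297,183))];d=m[0]-m[1];print('mark',m,np.degrees(np.arctan2(d[1],d[0])))
K=lambda u,v:np.array((200+u/2.5,120+v/2.5))
obs=np.array([K(53,155),K(336,155),K(157,267),K(234,265),K(225,553),K(162,553)])
e=.001
mod=np.array([(-.027,.043,.034),(.027,.043,.034),(-.007+e*0,.030,.06),(.007,.030,.06),(.007,-.030,.06),(-.007,-.030,.06)])
def res(p,full=False):
    c,s=np.cos(p[3]),np.sin(p[3]);R=np.array([[c,-s,0],[s,c,0],[0,0,1]])
    return (np.array([proj(i,R@x+p[:3],True) for x in mod])-obs).ravel()
r=least_squares(res,[.467,.003,.111,np.radians(6.8)],x_scale=[.01,.01,.01,.1]);print(r.x,np.degrees(r.x[3]),res(r.x).reshape(-1,2))
```

```text
s1 [0.4145 0.1434 0.0345]
s2 [0.4882 0.1522 0.0345]
red [0.4163 0.1062 0.0345]
green [0.4444 0.149  0.0345]
mark [array([0.4508, 0.1292, 0.0785]), array([0.4547, 0.1137, 0.0785])] 104.33347553502833
[0.4669 0.0025 0.1073 0.1168] 6.691157314475571 [[ 0.2785  0.0526]
 [-0.175   0.3374]
 [-1.8619 -0.3286]
 [ 1.5545  0.5391]
 [ 1.8157 -0.3233]
 [-1.5509 -0.3437]]
```

Run:
```python
import cv2
a=cv2.imread('pics/b_wrist.png')
cv2.imwrite('pics/b3.png',cv2.resize(a[180:265,80:205],None,fx=6,fy=6,interpolation=cv2.INTER_CUBIC))
```

```text
(no output)
```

View pics/b3.png

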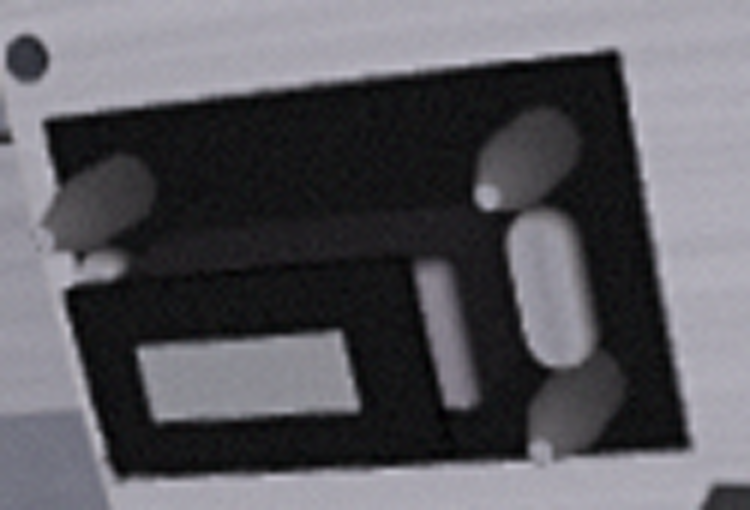

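Run:
```python
from h import *
import pickle
from scipy.optimize import least_squares
i=pickle.load(open('pics/b_wrist.pkl','rb'))
B=lambda u,v:(80+u/6,180+v/6)
a=np.radians(6.7);c,s=np.cos(a),np.sin(a);R=np.array([[c,-s],[s,c]])
for q,l in (((487,192),(-.0168,.0328)),((541,449),(.0168,.0328)),((45,238),(-.0168,-.0328))):
    p=onz(i,*B(*q),.0585,True);print('post',p,'seat',p[:2]-R@np.array(l))
w=[onz(i,*B(*q),.0345,True) for q in ((45,120),(620,52),(690,448))];print(w,(w[0]+w[2])/2,np.linalg.norm(w[0]-w[1]),np.linalg.norm(w[1]-w[2]))
```

```text
post [0.4474 0.0306 0.0585] seat [0.4679 0.    ]
post [0.4809 0.0345 0.0585] seat [ 0.468  -0.0001]
post [ 0.4554 -0.0342  0.0585] seat [0.4682 0.0003]
[array([ 0.4464, -0.0477,  0.0345]), array([0.436 , 0.0413, 0.0345]), array([0.4912, 0.0475, 0.0345])] [ 0.4688 -0.0001  0.0345] 0.0895677410209138 0.0555266616757547
```

Run:
```python
from h import *
import pickle
from scipy.optimize import least_squares
i=pickle.load(open('pics/g_wrist.pkl','rb'))
K=lambda u,v:np.array((200+u/2.5,120+v/2.5))
obs=np.array([K(53,155),K(336,155),K(157,267),K(234,265),K(225,553),K(162,553)])
for b in (0,.0005,.001):
  for zf in (None,.110,.111):
    mod=np.array([(-.027+b/2,.043-b/2,.034),(.027-b/2,.043-b/2,.034),(-.007+b,.030-b,.06),(.007-b,.030-b,.06),(.007-b,-.030+b,.06),(-.007+b,-.030+b,.06)])
    def res(p):
        z=p[3] if zf is None else zf
        c,s=np.cos(p[2]),np.sin(p[2]);R=np.array([[c,-s,0],[s,c,0],[0,0,1]])
        return (np.array([proj(i,R@x+[p[0],p[1],z],True) for x in mod])-obs).ravel()
    r=least_squares(res,[.467,.003,np.radians(6.8),.11],x_scale=[.01,.01,.1,.01]);print(b,zf,r.x,r.cost)
```

```text
0 None [0.4669 0.0025 0.1168 0.1073] 6.215630241110187
0 0.11 [0.4667 0.0035 0.1168 0.11  ] 11.936680940979684
0 0.111 [0.4667 0.0039 0.1168 0.11  ] 17.163003862389225
0.0005 None [0.4667 0.0033 0.1168 0.109 ] 2.0609130051514333
0.0005 0.11 [0.4667 0.0037 0.1168 0.11  ] 2.9151944665362532
0.0005 0.111 [0.4666 0.0041 0.1168 0.11  ] 5.419627629398492
0.001 None [0.4666 0.0042 0.1167 0.1106] 2.6586640244728956
0.001 0.11 [0.4667 0.004  0.1167 0.11  ] 2.9180158059194787
0.001 0.111 [0.4666 0.0044 0.1167 0.11  ] 2.8113952071863935
```

Three post tips in the earlier view agree on the seat at (0.468, 0.000), and the held cover stands at about (0.467, 0.004) with its y axis matching the seat's. I correct that and go down over the post cones.

Call:
send_rows:
  deltas:
    - {"slide": [0.035, -0.1, 0], "angular": [0, 0, 0], "hand": 5}
    - {"slide": [0.035, -0.1, -0.3], "angular": [0, 0, 0], "hand": 5}
    - {"slide": [0.035, -0.1, -0.6], "angular": [0, 0, 0], "hand": 5}
    - {"slide": [0.035, -0.1, -0.9], "angular": [0, 0, 0], "hand": 5}
    - {"slide": [0.035, -0.1, -1.1], "angular": [0, 0, 0], "hand": 5}
    - {"slide": [0.035, -0.1, -1.2], "angular": [0, 0, 0], "hand": 5}
    - {"slide": [0.035, -0.1, -1.3], "angular": [0, 0, 0], "hand": 5}
    - {"slide": [0.035, -0.1, -1.4], "angular": [0, 0, 0], "hand": 5}
    - {"slide": [0.035, -0.1, -1.45], "angular": [0, 0, 0], "hand": 5}
    - {"slide": [0.035, -0.1, -1.45], "angular": [0, 0, 0], "hand": 5}

```text
t: 9.65
position: [0.4688, -0.0029, 0.265]
eef_rot: [-0.0, 0.664, 0.748, -0.0]
wrist_force: [-0.7, 0.1, -1.2]
grip_width: 0.0121
```

```bash
python3 cap.py i wrist side
python3 - <<'E'
import cv2
a=cv2.imread('pics/i_wrist.png')[0:300,150:400];b=cv2.imread('pics/i_side.png')[120:230,270:380]
cv2.imwrite('pics/i1.png',cv2.hconcat([cv2.resize(a,(400,480)),cv2.resize(b,(400,480),interpolation=cv2.INTER_CUBIC)]))
E
```

```text
t 9.65 pos [ 0.4688 -0.0029  0.265 ] rot [-0.      0.6636  0.7481 -0.    ] F [-0.651   0.0789 -1.2409] T [-0.0175  0.0248  0.0238] g 0.012109216828297032 q [-0.0093  0.3103  2.0783 -0.      0.7531 -0.1288]
```

View pics/i1.png

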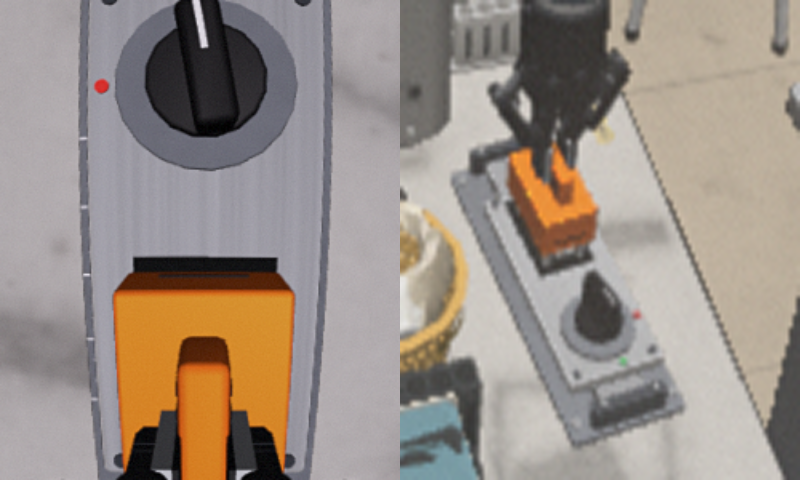

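The cover stands over the posts with no contact force and sits evenly over the black plate. Going on down to about 9 mm above the seat, short of the catches.

Call:
send_rows:
  deltas:
    - {"slide": [0, 0, -0.03], "angular": [0, 0, 0], "hand": 5}
    - {"slide": [0, 0, -0.06], "angular": [0, 0, 0], "hand": 5}
    - {"slide": [0, 0, -0.09], "angular": [0, 0, 0], "hand": 5}
    - {"slide": [0, 0, -0.12], "angular": [0, 0, 0], "hand": 5}
    - {"slide": [0, 0, -0.15], "angular": [0, 0, 0], "hand": 5}
    - {"slide": [0, 0, -0.18], "angular": [0, 0, 0], "hand": 5}
    - {"slide": [0, 0, -0.2], "angular": [0, 0, 0], "hand": 5}
    - {"slide": [0, 0, -0.22], "angular": [0, 0, 0], "hand": 5}
    - {"slide": [0, 0, -0.22], "angular": [0, 0, 0], "hand": 5}
    - {"slide": [0, 0, -0.22], "angular": [0, 0, 0], "hand": 5}
  grip_force: 110

```text
t: 10.75
position: [0.4691, -0.0029, 0.2576]
eef_rot: [0.0, 0.664, 0.748, 0.0]
wrist_force: [-5.4, -0.1, 19.8]
grip_width: 0.0115
```

```bash
python3 cap.py j
```

```text
t 10.75 pos [ 0.4691 -0.0029  0.2576] rot [0.0003 0.6636 0.7481 0.0003] F [-5.4376 -0.1152 19.7958] T [0.1989 1.1021 0.0253] g 0.011455948576627791 q [-0.0094  0.3236  2.0823  0.      0.7348 -0.1288]
```

A 20 N resistance starts at about 10.5 mm above the seat, as the catches should give. The -5 N sideways in x means the cover sits slightly too far in +x, so I ease it off by half a millimetre.

Call:
send_rows:
  deltas:
    - {"slide": [-0.006, 0, 0], "angular": [0, 0, 0], "hand": 5}
    - {"slide": [-0.012, 0, 0], "angular": [0, 0, 0], "hand": 5}
    - {"slide": [-0.015, 0, 0], "angular": [0, 0, 0], "hand": 5}
    - {"slide": [-0.015, 0, 0], "angular": [0, 0, 0], "hand": 5}
    - {"slide": [-0.015, 0, 0], "angular": [0, 0, 0], "hand": 5}
    - {"slide": [-0.015, 0, 0], "angular": [0, 0, 0], "hand": 5}
    - {"slide": [-0.015, 0, 0], "angular": [0, 0, 0], "hand": 5}
    - {"slide": [-0.015, 0, 0], "angular": [0, 0, 0], "hand": 5}
    - {"slide": [-0.015, 0, 0], "angular": [0, 0, 0], "hand": 5}
    - {"slide": [-0.015, 0, 0], "angular": [0, 0, 0], "hand": 5}

```text
t: 11.8
position: [0.4688, -0.0029, 0.2576]
eef_rot: [0.001, 0.664, 0.748, 0.001]
wrist_force: [-3.2, -0.2, 18.6]
grip_width: 0.0117
```

```bash
python3 cap.py k wrist side
python3 - <<'E'
import cv2
a=cv2.imread('pics/k_wrist.png')[0:300,150:400];b=cv2.imread('pics/k_side.png')[120:230,270:380]
cv2.imwrite('pics/k1.png',cv2.hconcat([cv2.resize(a,(400,480)),cv2.resize(b,(400,480),interpolation=cv2.INTER_CUBIC)]))
E
```

```text
t 11.8 pos [ 0.4688 -0.0029  0.2576] rot [0.0007 0.6637 0.748  0.0007] F [-3.2095 -0.2107 18.5875] T [0.204  0.7522 0.021 ] g 0.011743620347586938 q [-0.0094  0.3229  2.0833  0.0001  0.7335 -0.1289]
```

View pics/k1.png

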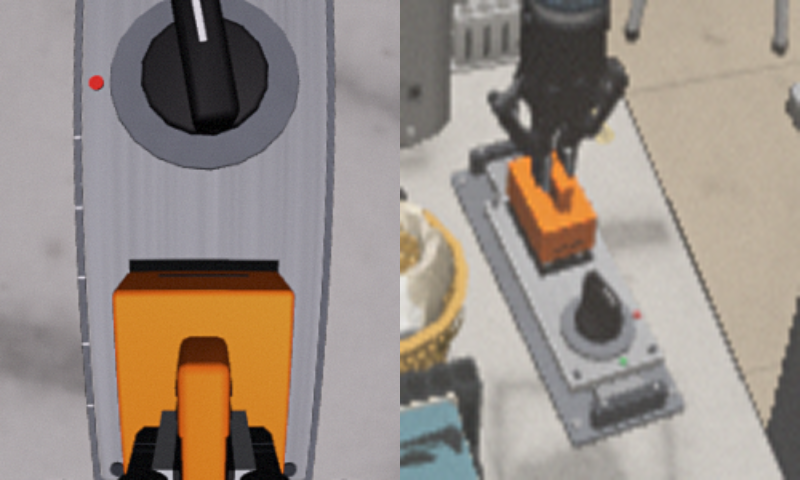

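Call:
send_rows:
  deltas:
    - {"slide": [-0.01, 0, 0], "angular": [0, 0, 0], "hand": 5}
    - {"slide": [-0.02, 0, 0], "angular": [0, 0, 0], "hand": 5}
    - {"slide": [-0.02, 0, -0.01], "angular": [0, 0, 0], "hand": 5}
    - {"slide": [-0.02, 0, -0.02], "angular": [0, 0, 0], "hand": 5}
    - {"slide": [-0.02, 0, -0.03], "angular": [0, 0, 0], "hand": 5}
    - {"slide": [-0.02, 0, -0.04], "angular": [0, 0, 0], "hand": 5}
    - {"slide": [-0.02, 0, -0.05], "angular": [0, 0, 0], "hand": 5}
    - {"slide": [-0.02, 0, -0.06], "angular": [0, 0, 0], "hand": 5}
    - {"slide": [-0.02, 0, -0.06], "angular": [0, 0, 0], "hand": 5}
    - {"slide": [-0.02, 0, -0.06], "angular": [0, 0, 0], "hand": 5}

```text
t: 12.9
position: [0.4688, -0.0028, 0.2553]
eef_rot: [0.002, 0.664, 0.748, 0.002]
wrist_force: [0.9, 0.5, 12.4]
grip_width: 0.0114
```

Call:
send_rows:
  deltas:
    - {"slide": [0, 0, -0.01], "angular": [0, 0, 0], "hand": 5}
    - {"slide": [0, 0, -0.02], "angular": [0, 0, 0], "hand": 5}
    - {"slide": [0, 0, -0.03], "angular": [0, 0, 0], "hand": 5}
    - {"slide": [0, 0, -0.04], "angular": [0, 0, 0], "hand": 5}
    - {"slide": [0, 0, -0.05], "angular": [0, 0, 0], "hand": 5}
    - {"slide": [0, 0, -0.06], "angular": [0, 0, 0], "hand": 5}
    - {"slide": [0, 0, -0.07], "angular": [0, 0, 0], "hand": 5}
    - {"slide": [0, 0, -0.07], "angular": [0, 0, 0], "hand": 5}
    - {"slide": [0, 0, -0.07], "angular": [0, 0, 0], "hand": 5}
    - {"slide": [0, 0, -0.07], "angular": [0, 0, 0], "hand": 5}

```text
t: 13.9
position: [0.4681, -0.0028, 0.2514]
eef_rot: [0.001, 0.664, 0.748, 0.001]
wrist_force: [5.2, 1.1, 1.7]
grip_width: 0.0115
```

The force peaked and dropped from 12 to 1.7 N, so it has snapped. Sideways force is now +5 N in x, so I ease back in +x and press down onto the pad.

Call:
send_rows:
  deltas:
    - {"slide": [0.01, 0, 0], "angular": [0, 0, 0], "hand": 5}
    - {"slide": [0.02, 0, -0.01], "angular": [0, 0, 0], "hand": 5}
    - {"slide": [0.02, 0, -0.02], "angular": [0, 0, 0], "hand": 5}
    - {"slide": [0.02, 0, -0.03], "angular": [0, 0, 0], "hand": 5}
    - {"slide": [0.02, 0, -0.04], "angular": [0, 0, 0], "hand": 5}
    - {"slide": [0.02, 0, -0.05], "angular": [0, 0, 0], "hand": 5}
    - {"slide": [0.02, 0, -0.06], "angular": [0, 0, 0], "hand": 5}
    - {"slide": [0.02, 0, -0.06], "angular": [0, 0, 0], "hand": 5}
    - {"slide": [0.02, 0, -0.06], "angular": [0, 0, 0], "hand": 5}
    - {"slide": [0.02, 0, -0.06], "angular": [0, 0, 0], "hand": 5}

```text
t: 14.9
position: [0.4682, -0.0029, 0.249]
eef_rot: [0.0, 0.664, 0.748, 0.0]
wrist_force: [1.8, 0.7, 9.2]
grip_width: 0.0117
```

Call:
send_rows:
  deltas:
    - {"slide": [0, 0, -0.01], "angular": [0, 0, 0], "hand": 5}
    - {"slide": [0, 0, -0.01], "angular": [0, 0, 0], "hand": 5}
    - {"slide": [0, 0, -0.01], "angular": [0, 0, 0], "hand": 5}
    - {"slide": [0, 0, -0.01], "angular": [0, 0, 0], "hand": 5}
    - {"slide": [0, 0, -0.01], "angular": [0, 0, 0], "hand": 5}
    - {"slide": [0, 0, -0.01], "angular": [0, 0, 0], "hand": 5}
    - {"slide": [0, 0, -0.01], "angular": [0, 0, 0], "hand": 5}
    - {"slide": [0, 0, -0.01], "angular": [0, 0, 0], "hand": 5}
    - {"slide": [0, 0, -0.01], "angular": [0, 0, 0], "hand": 5}
    - {"slide": [0, 0, -0.01], "angular": [0, 0, 0], "hand": 5}

```text
t: 15.9
position: [0.4682, -0.0029, 0.2486]
eef_rot: [0.0, 0.664, 0.748, 0.0]
wrist_force: [2.3, 1.4, 9.8]
grip_width: 0.0115
```

```bash
python3 cap.py l wrist side top
python3 - <<'E'
import cv2
a=cv2.imread('pics/l_wrist.png')[0:300,150:400];b=cv2.imread('pics/l_side.png')[120:230,270:380]
cv2.imwrite('pics/l1.png',cv2.hconcat([cv2.resize(a,(400,480),interpolation=cv2.INTER_CUBIC),cv2.resize(b,(400,480),interpolation=cv2.INTER_CUBIC)]))
E
```

```text
t 15.9 pos [ 0.4682 -0.0029  0.2486] rot [0.0001 0.6636 0.7481 0.    ] F [2.269  1.3736 9.8432] T [ 0.2142 -0.3529  0.043 ] g 0.011490933009614934 q [-0.0093  0.3387  2.089  -0.      0.7138 -0.1288]
```

View pics/l1.png

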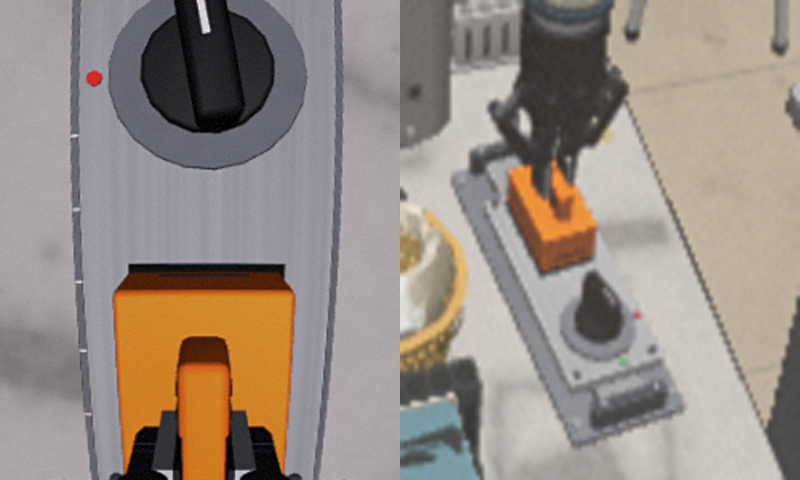

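View pics/l_wrist.png

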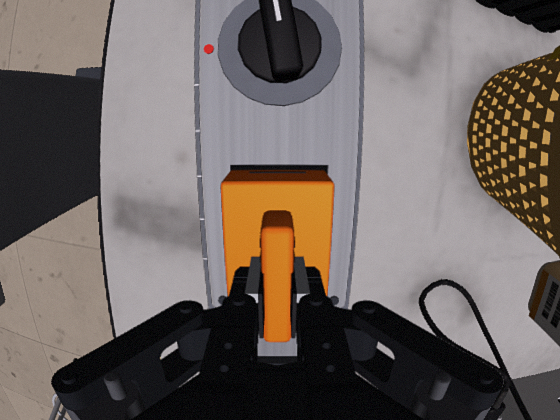

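Run:
```python
from h import *
import pickle
i=pickle.load(open('pics/l_wrist.pkl','rb'))
print('red',onz(i,209,49,.0345,True),'was .4166 .1065')
a=cv2.imread('pics/g_wrist.png')[175:345,200:350].astype(int);b=cv2.imread('pics/l_wrist.png')[175:345,200:350].astype(int)
# shift of the rib between lift and now
for r in ((205,255),(300,345)):
    A=cv2.imread('pics/g_wrist.png')[r[0]:r[1],225:330];L=cv2.imread('pics/l_wrist.png')
    m=cv2.matchTemplate(L,A,cv2.TM_CCOEFF_NORMED);print(cv2.minMaxLoc(m)[1:],'expect',(225,r[0]))
cv2.imwrite('pics/l2.png',cv2.resize(cv2.imread('pics/l_top.png')[225:305,130:420],(798,220),interpolation=cv2.INTER_CUBIC))
```

```text
red [0.4163 0.1063 0.0345] was .4166 .1065
(0.9948605895042419, (225, 328), (225, 205)) expect (225, 205)
(0.9769965410232544, (379, 8), (225, 300)) expect (225, 300)
```

View pics/l2.png

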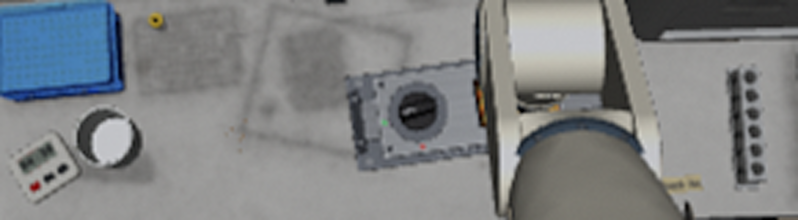

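The cover hasn't slipped in the grip, the carriage hasn't moved, the knob mark points at the green dot, and the bystanders in view haven't moved. Handing in.

```bash
python3 -c "
from workcell import manip
s=manip.get_state();print(s['t'],s['position'],s['wrist_force'],s['grip_width'])
print(manip.finish_job())"
```

```text
16.05 [ 0.46821281 -0.00287298  0.24862309] [2.22848108 1.48462267 9.27195191] 0.01193719926236821
the job is handed in; nothing more can be done
None
```

I turned the clamp knob clockwise to its stop, snapped the leftmost orange cover onto the posts, and handed the job in at 16 s while still gripping and pressing. No verdict came back, so the results below are from my own checks.

- **Knob:** the arm turned it about 76°, which put it at about 1.4 rad. The white mark points at the green dot.
- **Snap:** the catches resisted with up to about 20 N, then the force dropped to about 2 N as the cover went home.
- **Press:** the last readings show about 9–10 N upward on the wrist and the cover's underside about 1.5–2 mm above the seat. That puts the pad in by roughly 2.4–3 mm. This is worked out from the tool height and force, because the pad can't be seen under the cover.
- **Position:** the carriage moved less than 1 mm, the cover did not slip in the grip, and the bystanders in the last top view (rack, beaker, timer, vial) had not moved. I did not check the small bottle in the last pictures, but the arm never worked near it.
- **Disagreement:** on the way in I met about 5 N sideways in x, which I eased off by shifting about 1.4 mm. A side force of about 2 N remained at the end.

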